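# Raise the book slope: release its lock and swing the prop over centre

## Robot

A 7-joint arm with a two-finger parallel gripper is mounted at the origin on a cart in front of the work surface, level with it; the furniture and walls round the work are solid. World frame = base frame: x ahead of the robot, y to its left, z up, the work surface at z = 0. Lengths are in m, angles in rad, forces in N, time in s.
With the tool pointing down it reaches from about 0.425 to 0.875 m from the base axis. Payload 4.7 kg.
Tool frame: the origin (TCP) lies between the finger pads; the fingertips stand 14 mm ahead of it and the grasp point (between the pads) lies 5 mm behind it; z points along the fingers, y is the line along which they close (so a half turn about z gives the same grasp; the last joint's range is limited). The gripper opens to 87 mm and grips with 3 to 60 N. Pads are 19 mm wide; open, the fingers measure 117 mm over their backs; the gripper's body (75 mm by 190 mm) begins 51 mm behind the grasp point.
Start: joints at [1.318, 0.321, -0.07, 1.45, 0.023, 1.371, -0.057], TCP at [0.171, -0.627, 0.237] pointing down, gripper open.
Joint ranges: [-2.86, 2.86], [-0.3, 2.09], [-1.38, 1.24], [0.06, 2.45], [-1.56, 4.7], [0.09, 2.05], [-2.69, 2.69]. Speed limits (rad/s): [2.57, 2.57, 3.14, 3.14, 3.14, 3.14, 3.14].

## Interface

Orientations are given as a rotation vector (axis times angle).
In Python, from bench import ctrl gives the robot as it stands.
- The arm moves only by the tool step_arm, never from a script. Its argument "commands" is a list of rows, each an object with "travel": the shift along the tool's x, y, z in m, a list of three; "turn": the turn, a rotation vector about the tool's x, y, z in degrees, a list of three. A call has 1 to 5 rows; each row is the pose to reach, as a shift and turn from the pose commanded when the call began, along the tool's axes at that moment; what a row does not reach only later rows make up. A row lasts 1/10 s, in which the tool goes at most 50 mm and 8.59 degrees, less where a joint would pass 70% of its speed; a pose out of reach is approached as far as the arm can. A call with a gripper value outside its range is refused whole. "gripper" is the opening, from 0 (shut) to 1 (fully open), set as the call begins (left out, the last holds). The fingers move at their own pace and stop on an object; "force" is the grip in N (left out, the last holds). Time passes only in rows, so rows that repeat a pose let the fingers close. It gives the time, the measured TCP pose, the force, the opening and the grip force at its end, in the units of the state.
- ctrl.get_state(): the state, without advancing time (a new reading comes with each control period).
- ctrl.get_image(name): name is "scene" or "top" or "wrist"; returns the picture (384x512x3 uint8, red, green, blue); there is no depth.
- ctrl.camera_model(name): a dict with "fx", "fy", "cx", "cy" (pixels), "k1" (the pictures are not rectified: a ray, as slopes to the right and down, at radius r is drawn at 1 + k1 r^2 times it, then the intrinsics apply), "R" (3x3) and "t" (3): a world point X has camera coordinates R X + t; the wrist camera has in their place "T_tool_cam" (4x4, takes a point from camera to tool coordinates, whose origin is the TCP and whose axes are the flange's). Camera axes: x right, y down, z forward; pixel columns grow to the right and rows downward; lengths in m; the calibration is good to about 2 mm. A picture is of the moment at which its call begins: read the wrist's pose just before it. camera_model takes no time and is no camera call.
- ctrl.close_job(): hands the job in; it is judged then, once.
The state is a dict: "time": time; "joint_positions": joint angles; "qd": joint speeds; "joint_torque": joint torques, N m; "position": TCP position; "tool_rot": TCP orientation; "ft_force": force on the tool from outside, world axes, zero at the start; "torque": the same for the moment, N m; "grip_width": opening from 0.0 (shut) to 1.0 (fully open); "grip_force": force on a finger pad.
Only numpy, scipy, OpenCV 4.12 (cv2) and the standard library are available. Lean on these libraries where they do the work, as an engineer would, in place of code of your own. Each camera call takes 0.05 s, during which the arm holds its last target. There are 200 camera calls.

## Task

A sewn book block lies on the folded book slope. Slide the red transport lock toward the slope's front edge (the side with the ledge), fully to its end stop, to free the prop; then swing the prop up and over by its black hand grip, past dead centre and on against its stop, so that the board stays raised by itself with the book still resting on it. Leave the lock at its released stop and do not disturb the other things on the table.

Things in the scene. Friction and masses are not known exactly. Their poses are not given: they have to be found in the camera images.
- slope: Wooden base of the book slope, 260 mm deep (x), 300 wide (y), rails 20 high, fixed to the table. Origin: centre of its underside. x points to its rear (away from the robot), y to its left, z up. It carries a hinged plywood board (sides at y = +-110 mm, folded top at z = 74), an aluminium prop with an arm at each side (y = +-135) and, on the left rail (+y), a sliding lock in line with the left arm.
- board (a joint): Tilt of the board about its front hinge, rad: 0 folded flat, grows as the rear edge rises. About 0.49 at most (prop at dead centre), 0.45 with the prop at its stop. The board only rests on the prop's cross-bar, which runs under it, and falls back with it.
- prop (a joint): Angle of the prop about its pivot line, rad: 0 folded (arms point to the slope's front, rising 0.197 rad from level); grows as they swing up and rearward. Dead centre near 0.9. Let go below it, the weight of board and book folds the prop; beyond about 1.05 it drives the prop on to its end stop at 1.27 and holds it there; between, it may stay poised. Takes 12 N at the grip at first, then less.
- grip (a point): Middle of the prop's black ribbed hand grip: a round bar 22 mm in diameter, 90 long, on a stem standing out to the left (along the slope's y). In the slope's frame at y = 210 mm (165 to 255); folded at x = -23, z = 53; it moves on a circle of 120 mm radius about prop_pivot to x = 83, z = 149 at the stop. Nothing under it but the table; the base ends at y = 150.
- prop_pivot (a point): Point on the prop's pivot line, beside the left-hand rail, in line with the grip: (95, 210, 30) mm in the slope's frame. The pivot line is parallel to the slope's y axis.
- lock (a joint): Travel of the transport lock, m: 0 fully locked (its steel bolt lies over the nose of the left arm and holds the prop down), 0.030 at the released end stop. Grows as the lock slides toward the front of the slope (-x of the slope). Friction about 2 N; it stays where it is left.
- lock_top (a point): Top centre of the red thumb piece of the lock: an upright block 16 mm (x) x 20 mm (y) x 22 mm high, its top at z = 92.5 mm above the table, standing on the flat steel bolt (top at z = 71.5 mm), which runs 56 mm to the rear (+x of the slope) from this point, 18 mm wide. The board's edge is 15 mm to its right.
- board_mid (a point): Point on the top face of the board, 77 mm up from its hinge, midway across; x points up the board, y to the left, z out of its face. It tilts with the board. A 18 mm high wooden ledge runs along the board's lower (front) edge.
- book_centre (a point): Centre of the tan sewn book block, 206 mm (across the board) x 128 mm (up the board) x 35 mm thick, 0.4 to 0.75 kg, loose on the board lying flat with its spine close to the ledge; it may slide a few mm down on to the ledge as the board tilts.
- weight_block: Brown leather-covered weight, 45 x 85 x 34 mm, at the left of the table; leave it.
- weight_block_small: Square brass weight with knob, 50 x 50 x 42 mm, at the left; leave it.
- clip_a: Black fold-back clip, 74 x 32 x 24 mm, at the front left; leave it.
- clip_b: Smaller black fold-back clip, 60 x 26 x 19 mm, at the front left; leave it.
- reel_red: Reel of red thread, 35 mm wide, 44 mm high, standing left of the middle; leave it.
- reel_natural: Reel of natural thread, 35 mm wide, 44 mm high, standing left of the middle; leave it.
- scale_bar: Grey scale bar, 30 x 114 x 7 mm, lying near the middle of the front; leave it.
- dividers: Brass dividers, 111 mm long, lying between the scale bar and the slope; leave them.

How it is judged:
By the outcome, as a careful person would: the job done as asked, in the order asked, and still so for the second after the job is handed in, with the robot touching nothing.
It also fails if it takes over 43 s, if anything falls off the work surface, if the arm or the gripper's body presses on something with over 40 N, if the wrist force passes 120 N, or if a joint passes its speed limit or range.

## Working session

There is one attempt and no reset: what is moved stays moved. The work goes in short steps, Python scripts to look and compute and a tool call to move; the robot and the scene stay as the last step left them, time stands still between calls to the robot, and variables do not carry over. Pictures are saved under pics/ and viewed, at most 10 in all, crops included, and the job is handed in when it is done.

Besides the shell and the picture viewer there is one more tool, called after ">>>" by a JSON object that holds its "name" and its "arguments", one argument or row to a line. step_arm: Moves the arm, as the interface text tells. Its arguments: {"type":"object","properties":{"commands":{"type":"array"},"gripper":{"type":"number"},"force":{"type":"number"}},"required":["commands"]}

```bash
mkdir -p pics; python3 - <<'E'
from bench import ctrl
import cv2,numpy as np
np.set_printoptions(precision=4,suppress=True)
s=ctrl.get_state();print(s)
for n in("scene","top"):
    im=ctrl.get_image(n);cv2.imwrite(f"pics/{n}0.png",cv2.resize(im[:,:,::-1],(800,600),interpolation=cv2.INTER_CUBIC));cv2.imwrite(f"pics/{n}_raw.png",im[:,:,::-1])
    print(ctrl.camera_model(n))
print(ctrl.camera_model("wrist"))
E
```

```text
{'time': 0.0, 'joint_positions': array([ 1.3181,  0.3218, -0.0701,  1.4517,  0.0226,  1.3708, -0.0569]), 'qd': array([-0.0013, -0.0003, -0.0004,  0.0018,  0.0003, -0.0013,  0.0003]), 'joint_torque': array([  0.0003, -49.129 ,  -0.4038, -31.2531,  -0.0638,   0.0438,
         0.0002]), 'position': array([ 0.1712, -0.6265,  0.2355]), 'tool_rot': array([-3.1118, -0.4177,  0.0006]), 'ft_force': array([ 0.3446,  0.0756, -0.0622]), 'torque': array([ 0.    ,  0.0004, -0.0027]), 'grip_force': 0.0, 'grip_width': 1.0008381990412631}
{'fx': 438.35089630986096, 'fy': 438.35089630986096, 'cx': 250.18633419705608, 'cy': 193.98065371344916, 'k1': -0.16507912275089565, 'R': array([[-0.7309, -0.6823, -0.0178],
       [-0.5204,  0.574 , -0.6322],
       [ 0.4416, -0.4527, -0.7746]]), 't': array([0.3855, 0.3437, 1.2026])}
{'fx': 350.91140382734545, 'fy': 350.91140382734545, 'cx': 251.3975967911642, 'cy': 189.20136019836764, 'k1': -0.08003871648369972, 'R': array([[ 0.0082, -0.9999,  0.0129],
       [-0.997 , -0.0092, -0.0773],
       [ 0.0774, -0.0122, -0.9969]]), 't': array([-0.0261,  0.5652,  1.2789])}
{'fx': 282.97813503853837, 'fy': 282.97813503853837, 'cx': 256.32171012022, 'cy': 189.03477084598342, 'k1': 0.024562769835371208, 'T_tool_cam': array([[-0.0007, -0.9648, -0.2631,  0.0719],
       [ 1.    , -0.0008,  0.0003, -0.0004],
       [-0.0005, -0.2631,  0.9648, -0.1481],
       [ 0.    ,  0.    ,  0.    ,  1.    ]])}
```

View pics/top0.png

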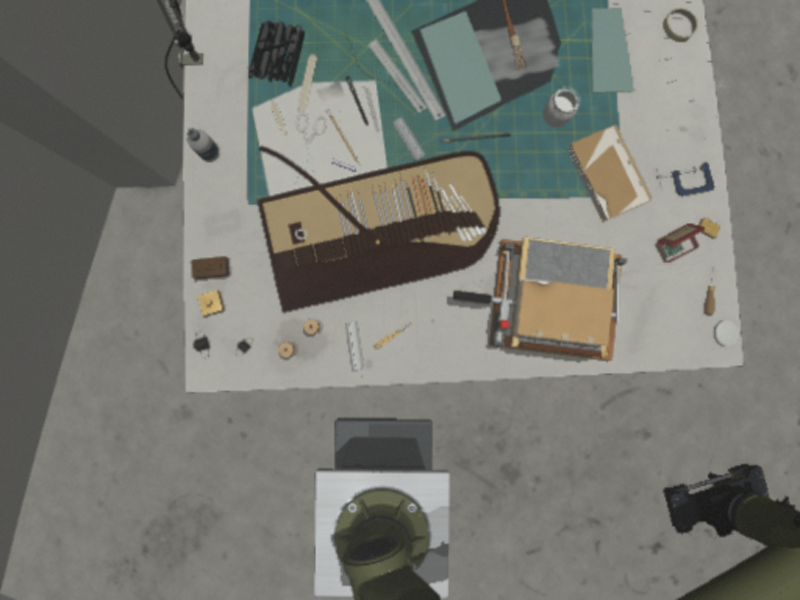

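View pics/scene0.png

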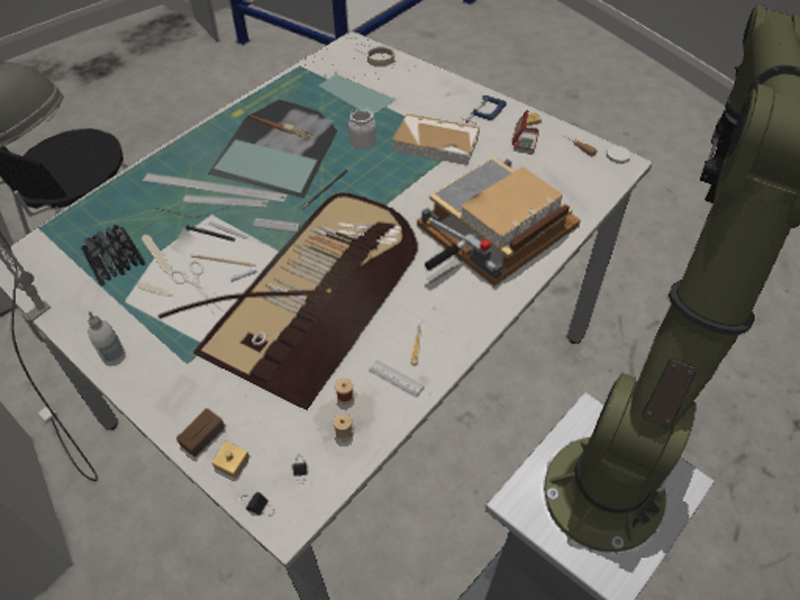

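The top view shows the red lock at about (504,324), the grip from (453,295) to (490,299), and the slope's front edge from (489,345) to (613,358). Next I'll compute positions.

```bash
cat > h.py <<'E'
import numpy as np,cv2
from scipy.spatial.transform import Rotation as Ro
from bench import ctrl
np.set_printoptions(precision=4,suppress=True)
def cam(n,s=None):
    m=ctrl.camera_model(n);K=np.array([[m['fx'],0,m['cx']],[0,m['fy'],m['cy']],[0,0,1]])
    if n=='wrist':
        T=np.eye(4);T[:3,:3]=Ro.from_rotvec(s['tool_rot']).as_matrix();T[:3,3]=s['position'];T=T@np.array(m['T_tool_cam'])
        R=T[:3,:3].T;t=-R@T[:3,3]
    else:R,t=np.array(m['R']),np.array(m['t'])
    return K,m['k1'],R,t
def ray(c,u,v):
    K,k,R,t=c
    p=cv2.undistortPoints(np.array([[[u,v]]],float),K,np.array([k,0,0,0.])).ravel()
    return -R.T@t,R.T@np.r_[p,1]
def at_z(c,u,v,z):
    o,d=ray(c,u,v);return o+d*(z-o[2])/d[2]
def proj(c,X):
    K,k,R,t=c;return cv2.projectPoints(np.array(X,float).reshape(-1,1,3),cv2.Rodrigues(R)[0],t,K,np.array([k,0,0,0.]))[0].reshape(-1,2)
E
python3 - <<'E'
from h import *
c=cam('top')
for n,u,v,z in[('lock',504,323,.0925),('gripend',453,295,.053),('gripin',490,299,.053),('FL',489,347,.02),('FR',613,360,.02)]:
    print(n,at_z(c,u*.64,v*.64,z))
c=cam('scene')
for n,u,v,z in[('lock',485,243,.0925),('gripend',431,264,.053),('gripin',462,248,.053)]:
    print(n,at_z(c,u*.64,v*.64,z))
im=cv2.imread('pics/top_raw.png')[140:240,280:410];cv2.imwrite('pics/topc.png',cv2.resize(im,(780,600),interpolation=cv2.INTER_CUBIC))
E
```

```text
lock [ 0.5005 -0.2709  0.0925]
gripend [ 0.5657 -0.1605  0.053 ]
gripin [ 0.5572 -0.2469  0.053 ]
FL [ 0.4454 -0.2504  0.02  ]
FR [ 0.4153 -0.5513  0.02  ]
lock [ 0.4994 -0.2704  0.0925]
gripend [ 0.5685 -0.1734  0.053 ]
gripin [ 0.549  -0.2563  0.053 ]
```

View pics/topc.png

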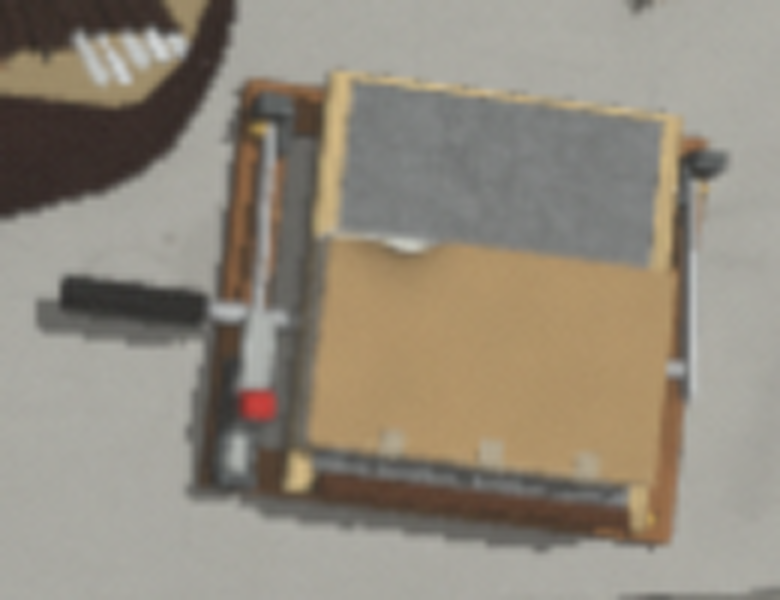

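>>> {"name": "step_arm", "arguments": {
  "commands": [
    {"travel": [0.041, -0.026, 0], "turn": [0, 0, -7]},
    {"travel": [0.082, -0.052, 0], "turn": [0, 0, -14]},
    {"travel": [0.123, -0.078, 0], "turn": [0, 0, -21]},
    {"travel": [0.164, -0.104, 0], "turn": [0, 0, -28]},
    {"travel": [0.205, -0.13, 0], "turn": [0, 0, -35]}
  ],
  "gripper": 0.5
}}

```text
time: 0.6
position: [0.3357, -0.4458, 0.2362]
tool_rot: [-2.84, -1.342, 0.0]
ft_force: [1.0, -0.2, -0.3]
grip_width: 0.632
grip_force: 0.0
```

>>> {"name": "step_arm", "arguments": {
  "commands": [
    {"travel": [0.048, 0.003, 0], "turn": [0, 0, -7]},
    {"travel": [0.096, 0.006, 0.01], "turn": [0, 0, -14]},
    {"travel": [0.144, 0.009, 0.02], "turn": [0, 0, -21]},
    {"travel": [0.192, 0.012, 0.03], "turn": [0, 0, -28]},
    {"travel": [0.241, 0.015, 0.04], "turn": [0, 0, -34]}
  ]
}}

```text
time: 1.1
position: [0.501, -0.2704, 0.196]
tool_rot: [2.325, 2.113, -0.001]
ft_force: [1.3, -0.8, 0.7]
grip_width: 0.505
grip_force: 0.0
```

>>> {"name": "step_arm", "arguments": {
  "commands": [
    {"travel": [0, 0, 0], "turn": [0, 0, 0]},
    {"travel": [0, 0, 0], "turn": [0, 0, 0]}
  ]
}}

```text
time: 1.3
position: [0.5007, -0.2702, 0.1958]
tool_rot: [-2.325, -2.111, 0.001]
ft_force: [-0.7, -0.8, -0.2]
grip_width: 0.499
grip_force: 0.0
```

```bash
python3 - <<'E'
from h import *
import json
s=ctrl.get_state();im=ctrl.get_image('wrist')
np.savez('w1.npz',p=s['position'],r=s['tool_rot']);print(s['position'],s['tool_rot'],s['time'],s['joint_positions'])
cv2.imwrite('pics/w1.png',cv2.resize(im[:,:,::-1],(800,600),interpolation=cv2.INTER_CUBIC))
E
```

```text
[ 0.5007 -0.2702  0.1958] [-2.3249 -2.1107  0.0006] 1.3 [ 0.8868  0.2084 -0.497   1.6968  0.1034  1.2641  0.2709]
```

View pics/w1.png

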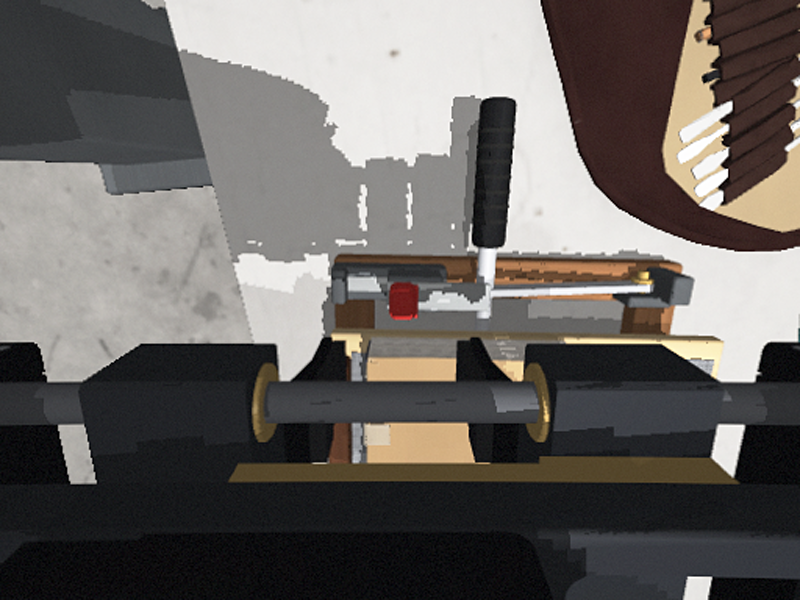

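The wrist view shows the lock at about (404,302). The grip runs from (498,100) to (489,245), with the rail along the row near 258–335.

```bash
python3 - <<'E'
from h import *
d=np.load('w1.npz');s=dict(position=d['p'],tool_rot=d['r']);c=cam('wrist',s)
R=Ro.from_rotvec(d['r']).as_matrix();print(R)
P={n:at_z(c,u*.64,v*.64,z) for n,u,v,z in[('lock',404,303,.0925),('gripend',498,99,.053),('gripin',489,246,.053),('hubrear',642,283,.04)]}
print(P)
g=P['gripend']-P['gripin'];a=-np.arctan2(g[0],g[1]);print('yaw',a,np.linalg.norm(g))
gc=(P['gripend']+P['gripin'])/2;Rz=Ro.from_rotvec([0,0,a]).as_matrix();o=gc-Rz@[-.023,.21,.053];print('grip',gc,'org',o,'lock in slope',Rz.T@(P['lock']-o))
print('toTool lock',R.T@(P['lock']-d['p']))
E
```

```text
[[ 0.0963  0.9953 -0.0013]
 [ 0.9953 -0.0963  0.0009]
 [ 0.0007 -0.0014 -1.    ]]
{'lock': array([ 0.5024, -0.2714,  0.0925]), 'gripend': array([ 0.5704, -0.1604,  0.053 ]), 'gripin': array([ 0.5612, -0.2493,  0.053 ]), 'hubrear': array([ 0.6689, -0.2882,  0.04  ])}
yaw -0.10277857985594857 0.08933558777470378
grip [ 0.5658 -0.2048  0.053 ] org [ 0.5671 -0.4161 -0.    ] lock in slope [-0.0792  0.1373  0.0925]
toTool lock [-0.0011  0.002   0.1033]
```

>>> {"name": "step_arm", "arguments": {
  "commands": [
    {"travel": [-0.001, 0.002, 0.03]},
    {"travel": [-0.001, 0.002, 0.06]},
    {"travel": [-0.001, 0.002, 0.085]},
    {"travel": [-0.001, 0.002, 0.105]},
    {"travel": [-0.001, 0.002, 0.105]}
  ]
}}

```text
$.commands[0]: bad value
```

>>> {"name": "step_arm", "arguments": {
  "commands": [
    {"travel": [0, 0, 0]},
    {"travel": [0, 0, 0]},
    {"travel": [0, 0, 0]},
    {"travel": [0, 0, 0]},
    {"travel": [0, 0, 0]}
  ],
  "gripper": 0.1,
  "force": 10
}}

```text
$.commands[0]: bad value
```

Rows need "turn" too.

>>> {"name": "step_arm", "arguments": {
  "commands": [
    {"travel": [-0.001, 0.002, 0.03], "turn": [0, 0, 0]},
    {"travel": [-0.001, 0.002, 0.06], "turn": [0, 0, 0]},
    {"travel": [-0.001, 0.002, 0.085], "turn": [0, 0, 0]},
    {"travel": [-0.001, 0.002, 0.105], "turn": [0, 0, 0]},
    {"travel": [-0.001, 0.002, 0.105], "turn": [0, 0, 0]}
  ]
}}

```text
time: 1.85
position: [0.4988, -0.2741, 0.0887]
tool_rot: [-2.329, -2.1, 0.004]
ft_force: [0.5, -0.1, 0.3]
grip_width: 0.498
grip_force: 0.0
```

>>> {"name": "step_arm", "arguments": {
  "commands": [
    {"travel": [0, 0, 0], "turn": [0, 0, 0]},
    {"travel": [0, 0, 0], "turn": [0, 0, 0]},
    {"travel": [0, 0, 0], "turn": [0, 0, 0]},
    {"travel": [0, 0, 0], "turn": [0, 0, 0]},
    {"travel": [0, 0, 0], "turn": [0, 0, 0]}
  ],
  "gripper": 0.05,
  "force": 10
}}

```text
time: 2.35
position: [0.5022, -0.2734, 0.0924]
tool_rot: [2.329, 2.107, -0.001]
ft_force: [-2.0, 0.2, 3.4]
grip_width: 0.183
grip_force: 10.0
```

>>> {"name": "step_arm", "arguments": {
  "commands": [
    {"travel": [0, -0.006, 0], "turn": [0, 0, 0]},
    {"travel": [0, -0.012, 0], "turn": [0, 0, 0]},
    {"travel": [0, -0.018, 0], "turn": [0, 0, 0]},
    {"travel": [0, -0.023, 0], "turn": [0, 0, 0]},
    {"travel": [0, -0.028, 0], "turn": [0, 0, 0]}
  ]
}}

```text
time: 2.85
position: [0.4746, -0.2702, 0.0924]
tool_rot: [2.328, 2.107, 0.001]
ft_force: [1.4, 0.3, 5.4]
grip_width: 0.183
grip_force: 10.0
```

>>> {"name": "step_arm", "arguments": {
  "commands": [
    {"travel": [0, -0.002, 0], "turn": [0, 0, 0]},
    {"travel": [0, -0.003, 0], "turn": [0, 0, 0]},
    {"travel": [0, -0.004, 0], "turn": [0, 0, 0]},
    {"travel": [0, -0.004, 0], "turn": [0, 0, 0]},
    {"travel": [0, -0.004, 0], "turn": [0, 0, 0]}
  ]
}}

```text
time: 3.35
position: [0.4731, -0.27, 0.0924]
tool_rot: [2.325, 2.105, 0.006]
ft_force: [8.5, -1.3, 0.4]
grip_width: 0.181
grip_force: 10.0
```

>>> {"name": "step_arm", "arguments": {
  "commands": [
    {"travel": [0, -0.002, 0], "turn": [0, 0, 0]},
    {"travel": [0, -0.003, 0], "turn": [0, 0, 0]},
    {"travel": [0, -0.004, 0], "turn": [0, 0, 0]},
    {"travel": [0, -0.004, 0], "turn": [0, 0, 0]}
  ]
}}

```text
time: 3.75
position: [0.4726, -0.2699, 0.0925]
tool_rot: [2.319, 2.102, 0.013]
ft_force: [17.4, -3.0, -9.7]
grip_width: 0.184
grip_force: 10.0
```

>>> {"name": "step_arm", "arguments": {
  "commands": [
    {"travel": [0, 0.004, 0], "turn": [0, 0, 0]},
    {"travel": [0, 0.006, 0], "turn": [0, 0, 0]},
    {"travel": [0, 0.006, 0], "turn": [0, 0, 0]},
    {"travel": [0, 0.006, 0], "turn": [0, 0, 0]},
    {"travel": [0, 0.006, -0.03], "turn": [0, 0, 0]}
  ],
  "gripper": 0.5
}}

```text
time: 4.25
position: [0.4685, -0.2685, 0.1176]
tool_rot: [-2.323, -2.101, 0.004]
ft_force: [-0.0, -0.6, 0.3]
grip_width: 0.484
grip_force: 0.0
```

>>> {"name": "step_arm", "arguments": {
  "commands": [
    {"travel": [0, 0, -0.04], "turn": [0, 0, 0]},
    {"travel": [0, 0, -0.08], "turn": [0, 0, 0]},
    {"travel": [0, 0, -0.08], "turn": [0, 0, 0]},
    {"travel": [0, 0, -0.08], "turn": [0, 0, 0]}
  ]
}}

```text
time: 4.65
position: [0.4721, -0.2703, 0.2022]
tool_rot: [2.329, 2.107, -0.001]
ft_force: [-0.3, 0.3, -0.4]
grip_width: 0.496
grip_force: 0.0
```

```bash
python3 - <<'E'
from h import *
s=ctrl.get_state();im=ctrl.get_image('wrist')
np.savez('w2.npz',p=s['position'],r=s['tool_rot']);print(s['position'],s['tool_rot'],s['time'])
cv2.imwrite('pics/w2.png',cv2.resize(im[:,:,::-1],(800,600),interpolation=cv2.INTER_CUBIC))
# grip target
R=Ro.from_rotvec(s['tool_rot']).as_matrix();print(R.T@(np.array([.5658,-.2048,.053])-s['position']))
hsv=cv2.cvtColor(im,cv2.COLOR_RGB2HSV);m=((hsv[...,0]<8)|(hsv[...,0]>172))&(hsv[...,1]>180)&(hsv[...,2]>120);v,u=np.nonzero(m);print(len(u),u.mean(),v.mean(),v.min(),v.max(),u.min(),u.max())
print(at_z(cam('wrist',s),u.mean(),v.mean()+1,.09))
E
```

```text
[ 0.4721 -0.2703  0.2022] [ 2.3288  2.1067 -0.0007] 4.65
[0.0747 0.0866 0.1491]
74 258.2567567567568 182.5810810810811 180 186 251 266
[ 0.4745 -0.2642  0.09  ]
```

View pics/w2.png

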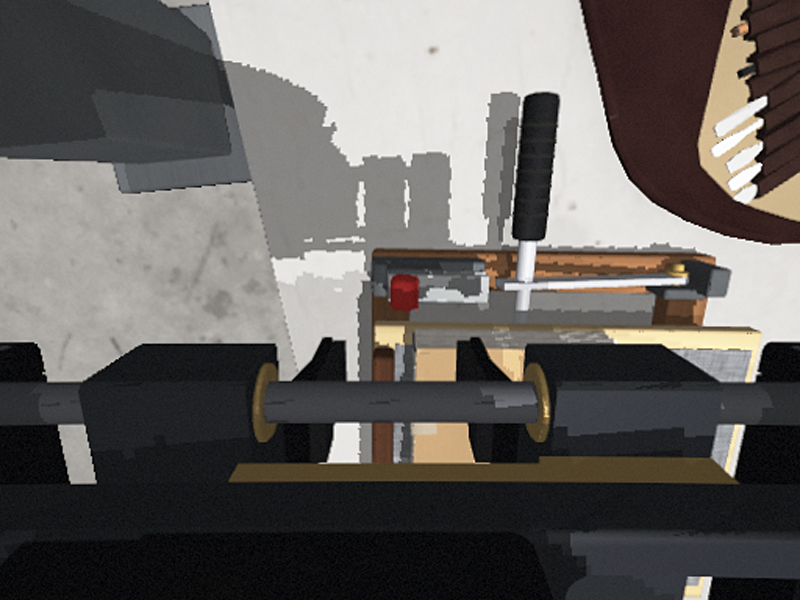

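Lock at its stop (red at (404,292)); the bolt is clear of the arm. Now I'll go to the grip, (541,95)–(530,240).

>>> {"name": "step_arm", "arguments": {
  "commands": [
    {"travel": [0.03, 0.035, 0], "turn": [0, 0, 0]},
    {"travel": [0.06, 0.07, 0], "turn": [0, 0, 0]},
    {"travel": [0.075, 0.087, 0.02], "turn": [0, 0, 0]},
    {"travel": [0.075, 0.087, 0.06], "turn": [0, 0, 0]},
    {"travel": [0.075, 0.087, 0.08], "turn": [0, 0, 0]}
  ],
  "gripper": 0.6
}}

```text
time: 5.2
position: [0.5639, -0.2019, 0.1162]
tool_rot: [-2.321, -2.106, 0.005]
ft_force: [-0.6, -1.8, -0.4]
grip_width: 0.601
grip_force: 0.0
```

>>> {"name": "step_arm", "arguments": {
  "commands": [
    {"travel": [0, 0, 0.03], "turn": [0, 0, 0]},
    {"travel": [0, 0, 0.055], "turn": [0, 0, 0]},
    {"travel": [0, 0, 0.074], "turn": [0, 0, 0]},
    {"travel": [0, 0, 0.074], "turn": [0, 0, 0]}
  ]
}}

```text
time: 5.6
position: [0.5622, -0.2028, 0.0425]
tool_rot: [-2.322, -2.103, 0.007]
ft_force: [-1.0, -0.4, -0.4]
grip_width: 0.599
grip_force: 0.0
```

>>> {"name": "step_arm", "arguments": {
  "commands": [
    {"travel": [0, 0, 0], "turn": [0, 0, 0]},
    {"travel": [0, 0, 0], "turn": [0, 0, 0]},
    {"travel": [0, 0, 0], "turn": [0, 0, 0]},
    {"travel": [0, 0, 0], "turn": [0, 0, 0]},
    {"travel": [0, 0, 0], "turn": [0, 0, 0]}
  ],
  "gripper": 0.1,
  "force": 45
}}

```text
time: 6.1
position: [0.5652, -0.2042, 0.048]
tool_rot: [-2.329, -2.107, 0.003]
ft_force: [-2.8, 1.5, 6.7]
grip_width: 0.238
grip_force: 45.0
```

>>> {"name": "step_arm", "arguments": {
  "commands": [
    {"travel": [0, 0.002, -0.0087], "turn": [0, 0, 0]},
    {"travel": [0, 0.0048, -0.0173], "turn": [0, 0, 0]},
    {"travel": [0, 0.0082, -0.0257], "turn": [0, 0, 0]},
    {"travel": [0, 0.0122, -0.0337], "turn": [0, 0, 0]}
  ]
}}

```text
time: 6.5
position: [0.5751, -0.2053, 0.08]
tool_rot: [-2.325, -2.103, 0.008]
ft_force: [-6.9, -0.1, -10.0]
grip_width: 0.241
grip_force: 45.0
```

>>> {"name": "step_arm", "arguments": {
  "commands": [
    {"travel": [0, 0.0046, -0.0078], "turn": [0, 0, 0]},
    {"travel": [0, 0.0098, -0.0152], "turn": [0, 0, 0]},
    {"travel": [0, 0.0154, -0.0221], "turn": [0, 0, 0]},
    {"travel": [0, 0.0216, -0.0286], "turn": [0, 0, 0]},
    {"travel": [0, 0.0283, -0.0347], "turn": [0, 0, 0]}
  ]
}}

```text
time: 7.0
position: [0.6003, -0.2081, 0.1174]
tool_rot: [-2.323, -2.099, 0.018]
ft_force: [-21.4, 2.0, 11.1]
grip_width: 0.244
grip_force: 45.0
```

>>> {"name": "step_arm", "arguments": {
  "commands": [
    {"travel": [0, 0.005, -0.0075], "turn": [0, 0, 0]},
    {"travel": [0, 0.012, -0.0125], "turn": [0, 0, 0]},
    {"travel": [0, 0.02, -0.017], "turn": [0, 0, 0]}
  ]
}}

```text
time: 7.3
position: [0.6233, -0.2107, 0.1372]
tool_rot: [-2.328, -2.104, 0.011]
ft_force: [-18.6, 1.4, 17.2]
grip_width: 0.238
grip_force: 45.0
```

>>> {"name": "step_arm", "arguments": {
  "commands": [
    {"travel": [0, 0.008, -0.001], "turn": [0, 0, 0]},
    {"travel": [0, 0.015, -0.003], "turn": [0, 0, 0]},
    {"travel": [0, 0.02, -0.004], "turn": [0, 0, 0]},
    {"travel": [0, 0.025, -0.004], "turn": [0, 0, 0]}
  ],
  "force": 15
}}

```text
time: 7.7
position: [0.6556, -0.2143, 0.1457]
tool_rot: [2.322, 2.1, 0.007]
ft_force: [-4.3, -0.7, 16.5]
grip_width: 0.252
grip_force: 15.0
```

>>> {"name": "step_arm", "arguments": {
  "commands": [
    {"travel": [0, 0.008, 0], "turn": [0, 0, 0]},
    {"travel": [0, 0.014, 0], "turn": [0, 0, 0]},
    {"travel": [0, 0.02, 0.001], "turn": [0, 0, 0]},
    {"travel": [0, 0.022, 0.001], "turn": [0, 0, 0]},
    {"travel": [0, 0.022, 0.001], "turn": [0, 0, 0]}
  ]
}}

```text
time: 8.2
position: [0.6705, -0.2158, 0.1429]
tool_rot: [-2.329, -2.105, 0.01]
ft_force: [-21.9, 1.5, 20.5]
grip_width: 0.248
grip_force: 15.1
```

>>> {"name": "step_arm", "arguments": {
  "commands": [
    {"travel": [0, 0, 0], "turn": [0, 0, 0]},
    {"travel": [0, 0, 0], "turn": [0, 0, 0]},
    {"travel": [0, 0, 0], "turn": [0, 0, 0]},
    {"travel": [0, 0, 0], "turn": [0, 0, 0]}
  ],
  "gripper": 0.7
}}

```text
time: 8.6
position: [0.6756, -0.2144, 0.1386]
tool_rot: [2.326, 2.106, 0.006]
ft_force: [-0.3, 1.3, 0.3]
grip_width: 0.529
grip_force: 0.0
```

>>> {"name": "step_arm", "arguments": {
  "commands": [
    {"travel": [0, 0, -0.02], "turn": [0, 0, 0]},
    {"travel": [0, 0, -0.05], "turn": [0, 0, 0]},
    {"travel": [0, 0, -0.09], "turn": [0, 0, 0]},
    {"travel": [0, 0, -0.13], "turn": [0, 0, 0]},
    {"travel": [0, 0, -0.13], "turn": [0, 0, 0]}
  ]
}}

```text
time: 9.1
position: [0.6773, -0.2144, 0.2748]
tool_rot: [2.32, 2.101, 0.013]
ft_force: [0.4, 0.3, 0.9]
grip_width: 0.697
grip_force: 0.0
```

```bash
python3 - <<'E'
from h import *
a=ctrl.get_image('scene');b=ctrl.get_image('top')
print(ctrl.get_state()['position'],ctrl.get_state()['time'])
A=cv2.resize(a[80:200,220:380],(400,300),interpolation=cv2.INTER_CUBIC);B=cv2.resize(b[130:250,270:430],(400,300),interpolation=cv2.INTER_CUBIC)
cv2.imwrite('pics/end.png',np.vstack([np.hstack([A,B]),np.hstack([cv2.resize(a,(400,300)),cv2.resize(b,(400,300))])])[:,:,::-1])
E
```

```text
[ 0.6748 -0.2143  0.2683] 9.2
```

View pics/end.png

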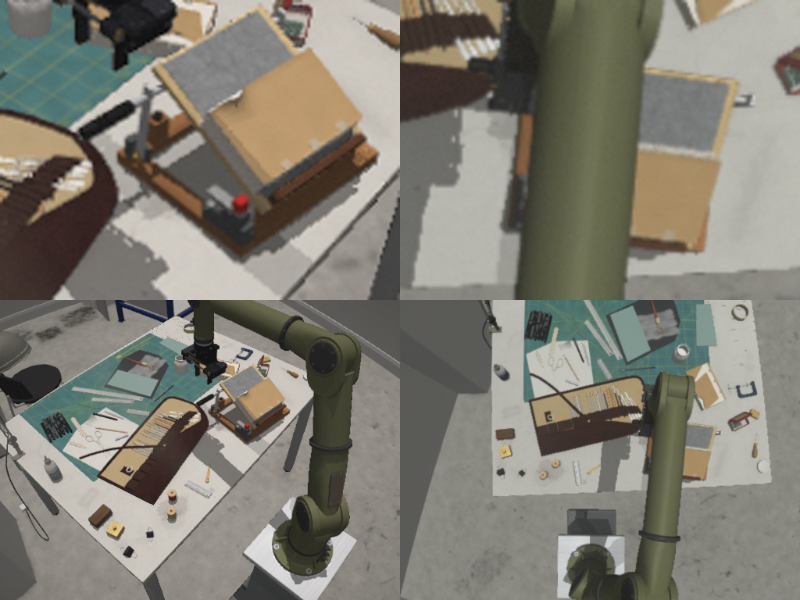

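The scene view shows the board raised with the book on it. The prop is upright, with its grip from (83,135) to (130,105) in the crop, and the lock is at the front. I'll run one numeric check of the grip and lock, then hand in.

```bash
python3 - <<'E'
from h import *
Rz=Ro.from_rotvec([0,0,-.1]).as_matrix();o=np.array([.567,-.416,0]);c=cam('scene')
for th in(1.0,1.15,1.27):
    a=th+.197;X=[o+Rz@[.095-.12*np.cos(a),y,.03+.12*np.sin(a)] for y in(.255,.165)]
    print(th,(proj(c,X)-[220,80])*2.5)
for l in(.02,.03): print('lock',l,(proj(c,[o+Rz@[-.079-l,.1355,.085]])-[220,80])*2.5)
E
```

```text
1.0 [[ 95.749  151.9099]
 [144.7864 121.189 ]]
1.15 [[ 87.1166 142.4151]
 [136.2293 112.0345]]
1.27 [[ 80.0489 135.7339]
 [129.1711 105.6312]]
lock 0.02 [[236.0735 198.5572]]
lock 0.03 [[241.4772 202.5595]]
```

The measured grip matches the stop at 1.27, and the lock matches 0.030.

```bash
python3 -c "
from bench import ctrl
print(ctrl.close_job())"
```

```text
the job is handed in; nothing more can be done
None
```

The job is handed in at about 9 s of robot time: the lock is at its released stop, the prop is over against its stop, and the board stays raised with the book on it; the last camera view showed nothing else on the table disturbed.

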